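# Vent the suction filter: cap home, back a quarter turn, hold

## Robot

A 6-joint arm with a two-finger parallel gripper is mounted at the origin on the work surface. World frame = base frame: x ahead of the robot, y to its left, z up, the work surface at z = 0. Lengths are in m, angles in rad, forces in N, time in s.
With the tool pointing down it reaches from about 0.35 to 0.975 m from the base axis. Payload 4.9 kg.
Tool frame: the origin (TCP) lies on the mounting face of the last link; the fingertips stand 173 mm ahead of it and the grasp point (between the pads) lies ctrl.pinch_z ahead of it (ctrl.pinch_z is the distance from the TCP to the grasp point, in m); z points along the fingers, y is the line along which they close (so a half turn about z gives the same grasp; the last joint's range is limited). The gripper opens to 85 mm and grips with 20 to 120 N. Pads are 22 mm wide; open, the fingers measure 114 mm over their backs; the gripper's body (76 mm by 85 mm) begins 54 mm behind the grasp point. The pads swing forward as they close: fully open they stand 13 mm farther back than shut.
Start: joints at [1.097, 0.053, 1.613, -0, 1.476, -0.119], TCP at [0.217, 0.586, 0.405] pointing down, gripper open.
Joint ranges: [-3.01, 3.01], [-1.01, 2.22], [0.06, 2.58], [-1.02, 4.17], [0.09, 2.62], [-3.14, 3.14]. Speed limits (rad/s): [2.57, 2.57, 3.14, 3.14, 3.14, 3.14].

## Interface

Orientations are given as a rotation vector (axis times angle).
In Python, from station import telemetry, eyes, ctrl gives the robot as it stands.
- The arm moves only by the tool apply_moves, never from a script. Its argument "plan" is a list of rows, each a list of 5 numbers: the finger opening in m, from 0 to 0.0854, then the shift along the tool's x, y, z in m, then the turn about the tool's z in rad. In form: [[jaw, x, y, z, roll], ...]. A call has 1 to 12 rows; each row is the pose to reach, as a shift and turn from the pose commanded when the call began, along the tool's axes at that moment; what a row does not reach only later rows make up. A row lasts 1/12 s, in which the tool goes at most 41.7 mm and 7.16 degrees, less where a joint would pass 70% of its speed; a pose out of reach is approached as far as the arm can. A call with a gripper value outside its range is refused whole. The fingers move at their own pace and stop on an object; "newtons" is the grip in N (left out, the last holds). Time passes only in rows, so rows that repeat a pose let the fingers close. It gives the time, the measured TCP pose, the force, the opening and the grip force at its end, in the units of the state.
- telemetry.get_obs(): the state, without advancing time (a new reading comes with each control period).
- eyes.get_image(name): name is "side" or "top" or "wrist"; returns a dict with "img" (420x560x3 uint8, blue, green, red), "range_z" (420x560 float32, m along the optical axis (not along the pixel's ray), 0 where there is no reading), "K" (3x3 intrinsics, pixels), "dist_coeffs" ([k1, k2, p1, p2, k3] as OpenCV has them; the pictures are not rectified), "pose" (4x4, takes a point from camera to world coordinates); the wrist camera has in their place "hand_eye" (4x4, takes a point from camera to tool coordinates, whose origin is the TCP and whose axes are the flange's). Camera axes: x right, y down, z forward; pixel columns grow to the right and rows downward; lengths in m; the calibration is good to about 2 mm. A picture is of the moment at which its call begins: read the wrist's pose just before it.
- ctrl.finish_job(): hands the job in; it is judged then, once.
Trained networks look in a picture, given as the dict that the camera call returned (one of the last four; its "shot" number tells which), for a name from the list of things; names that differ only in an ending like _2 or _b are one class to them, and where a whole thing is asked for, a point or a joint stands for the part that bears it (a point fixed in the world has none). Each returns a list of dicts, best first, with "confidence" (0 to 1); they miss things now and then, are a little off and sometimes report something else, mostly with a low value. They report only what shows in the picture. A call takes as long as a camera call. They do not tell look-alikes from the thing itself.
- eyes.search_frame(thing, picture): "box" ([left, top, right, bottom] in pixels, round what is visible of it).
- eyes.outline_of(thing, picture): "region" (420x560 bool, what is visible of it) and "box" ([left, top, right, bottom] in pixels, round what is visible of it).
- eyes.tip_of(thing, picture): "point" ([column, row] in pixels: a listed point, or the origin of a listed thing).
The state is a dict: "t": time; "q": joint angles; "dq": joint speeds; "effort": joint torques, N m; "tool_pos": TCP position; "tool_rot": TCP orientation; "contact_force": force on the tool from outside, world axes, zero at the start; "wrist_torque": the same for the moment, N m; "opening": finger opening in m; "grip_force": force on a finger pad.
Only numpy, scipy, OpenCV 4.12 (cv2) and the standard library are available. Lean on these libraries where they do the work, as an engineer would, in place of code of your own. Each camera call takes 0.05 s, during which the arm holds its last target. There are 200 camera calls.

## Task

The black cap of the filter with the yellow collar is only partly screwed on. Screw it down clockwise until you feel it bottom out, then back it off a quarter turn so that the filter can vent, and keep it gripped there: you finish while holding the cap, without letting go. Leave the blue filter and its cap, and the other things on the table, where they are.

Things in the scene. Friction and masses are not known exactly. Their poses are not given: they have to be found in the camera images.
- yellow_filter: yellow filter, fixed to the table: white plastic foot 120 x 120 x 16 mm, clear pot 60 mm in diameter, a yellow collar (72 mm in diameter, 74 to 90 mm above the table), then a steel neck 36 mm in diameter up to 104 mm, on which the black screw cap comes down. Origin: under the middle of the foot, at table height, on the vertical axis of pot and cap. A stub 12 mm thick sticks 20 mm out of the pot along its +x, 45 mm up.
- yellow_mark (a point): outer end of the white pointer line on top of the yellow filter's cap, 16 mm from the cap's axis; it turns, rises and sinks with the cap. Its x axis points outwards along the line, z up. 
- yellow_thread: the yellow filter's black knurled cap, 40 mm in diameter, 34 mm high, upright; this frame rises and sinks with it but does not turn. Origin: middle of its underside, 104 mm above the table when home and 1 mm higher per radian unscrewed.
- yellow_cap (a joint): turn of the yellow filter's cap, rad: 0 is bottomed out, grows as it is unscrewed (anticlockwise from above), up to 6. It starts 2.1 to 4.0 rad from home, turns against a steady friction of about 0.12 N m, stays where it is left, and stops hard when home.
- blue_filter: blue filter, fixed to the table: white plastic foot 120 x 120 x 16 mm, clear pot 60 mm in diameter, a blue collar (72 mm in diameter, 74 to 90 mm above the table), then a steel neck 36 mm in diameter up to 104 mm, on which the black screw cap comes down. Origin: under the middle of the foot, at table height, on the vertical axis of pot and cap. A stub 12 mm thick sticks 20 mm out of the pot along its +x, 45 mm up.
- blue_mark (a point): outer end of the white pointer line on top of the blue filter's cap, 16 mm from the cap's axis; it turns, rises and sinks with the cap. Its x axis points outwards along the line, z up. Same size of cap as the yellow one, at any turn; to be left alone.
- bowl_rim (a point): loose steel bowl, 90 mm across and 40 mm high; the point is the centre of its mouth. To be left alone.
- handpiece: loose black handpiece, 20 x 100 x 20 mm, with a steel nozzle 12 mm thick and 40 mm long at its +y end; origin under the middle of the black part. To be left alone.
- spare_collar: loose aluminium disc, 48 mm in diameter, 18 mm high; origin under its centre. To be left alone.
Mind the look-alikes: they are no part of the job. What is shaped like the yellow_filter but orange or purple is not meant.

How it is judged:
By the outcome, as a careful person would: the job done as asked, in the order asked, and still so for the second after the job is handed in, while the arm keeps its last pose, push and grip.
It also fails if it takes over 58 s, if anything falls off the work surface, if the arm or the gripper's body presses on something with over 40 N, if the wrist force passes 120 N, or if a joint passes its speed limit or range.

## Working session

There is one attempt and no reset: what is moved stays moved. The work goes in short steps, Python scripts to look and compute and a tool call to move; the robot and the scene stay as the last step left them, time stands still between calls to the robot, and variables do not carry over. Pictures are saved under pics/ and viewed, at most 10 in all, crops included, and the job is handed in when it is done.

Besides the shell and the picture viewer there is one more tool, called after "Emit:" as name([rows], argument=value, ...), one row to a line, values as JSON. apply_moves: Moves the arm, as the interface text tells. Its arguments: {"type":"object","properties":{"plan":{"type":"array","items":{"type":"array","items":{"type":"number"}}},"newtons":{"type":"number"}},"required":["plan"]}

```bash
mkdir -p pics; ls; python3 - <<'E'
from station import telemetry, eyes, ctrl
import cv2,numpy as np
print(ctrl.pinch_z, telemetry.get_obs())
a=eyes.get_image("top");b=eyes.get_image("side")
cv2.imwrite("pics/a.png",a["img"]);cv2.imwrite("pics/b.png",b["img"])
for n,p in(("top",a),("side",b)):
  for t in("yellow_filter","yellow_thread","yellow_mark"):
    for d in eyes.search_frame(t,p):print(n,t,d)
  print(eyes.tip_of("yellow_mark",p))
E
```

```text
pics
0.1547 {'t': 0.0, 'q': array([ 1.09700766e+00,  5.33569973e-02,  1.61428398e+00, -4.89770968e-06,
        1.47601571e+00, -1.18995646e-01]), 'dq': array([-0.00076344,  0.00132395, -0.00129884, -0.00048855, -0.00082022,
       -0.00079089]), 'effort': array([-2.72639627e-03, -3.93721998e+01, -3.70154142e+01, -4.57185943e-04,
        7.38984643e-03,  9.96452712e-06]), 'tool_pos': array([0.21699718, 0.58583493, 0.40346856]), 'tool_rot': array([-0.55428259, -3.09169977,  0.00310245]), 'contact_force': array([ 0.47721065, -0.59176632, -0.29072915]), 'wrist_torque': array([-0.00888338, -0.03210299, -0.04906567]), 'grip_force': 0.0, 'opening': 0.08520693093034733}
top yellow_filter {'box': [400.4, 270.2, 456.2, 333.5], 'confidence': 0.78}
top yellow_filter {'box': [303.2, 242.8, 371.3, 310.4], 'confidence': 0.72}
top yellow_filter {'box': [384.4, 173.2, 442.4, 233.3], 'confidence': 0.72}
top yellow_thread {'box': [417.0, 187.1, 439.8, 208.0], 'confidence': 0.94}
top yellow_thread {'box': [336.2, 266.4, 354.9, 288.0], 'confidence': 0.88}
top yellow_thread {'box': [433.3, 294.8, 457.0, 3
[... 668 characters left out ...]
02.9], 'confidence': 0.6}
side yellow_filter {'box': [204.5, 140.9, 253.1, 191.6], 'confidence': 0.43}
side yellow_thread {'box': [231.6, 244.2, 251.5, 264.2], 'confidence': 0.79}
side yellow_thread {'box': [218.6, 245.4, 267.1, 301.7], 'confidence': 0.73}
side yellow_thread {'box': [230.6, 323.1, 249.7, 348.3], 'confidence': 0.63}
side yellow_thread {'box': [314.9, 283.2, 334.6, 307.1], 'confidence': 0.63}
side yellow_mark {'box': [229.1, 242.5, 248.7, 267.3], 'confidence': 0.7}
side yellow_mark {'box': [230.2, 326.7, 249.2, 346.2], 'confidence': 0.58}
[{'point': [334.8, 293.8], 'confidence': 0.7}, {'point': [230.0, 250.7], 'confidence': 0.69}, {'point': [245.3, 331.9], 'confidence': 0.54}]
```

View pics/a.png

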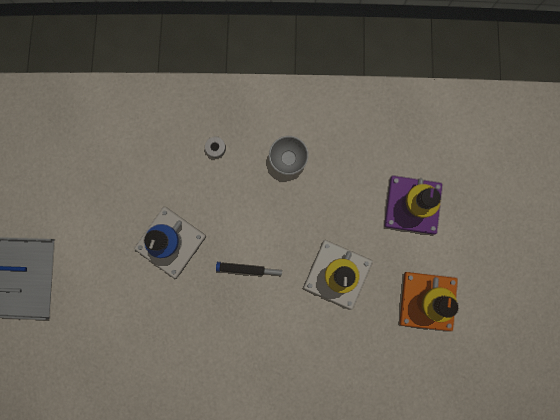

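View pics/b.png

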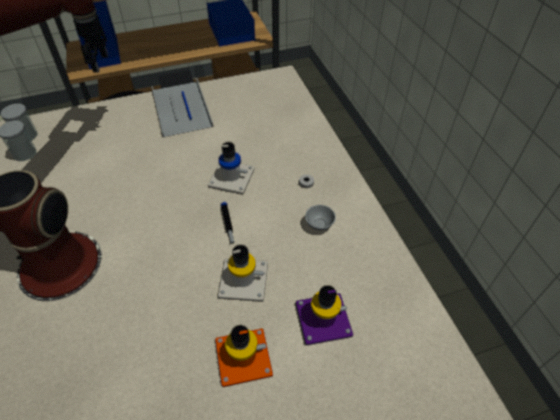

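The top view (a.png) shows four candidates: the white foot with yellow collar at (344,277), the orange foot at (444,306), the purple foot at (428,199) and the blue collar at (157,241). The white foot with the yellow collar matches the description, and it appears at (241,258) in the side view. Next I'll check it in a close crop and locate it.

```bash
cat > h.py <<'E'
from station import telemetry, eyes, ctrl
import cv2,numpy as np
from scipy.spatial.transform import Rotation as R
def pose(p,obs=None):
    if "pose" in p: return p["pose"]
    T=np.eye(4);T[:3,:3]=R.from_rotvec(obs["tool_rot"]).as_matrix();T[:3,3]=obs["tool_pos"]
    return T@p["hand_eye"]
def cloud(p,T):
    h,w=p["range_z"].shape
    u,v=np.meshgrid(np.arange(w),np.arange(h))
    n=cv2.undistortPoints(np.stack([u,v],-1).reshape(-1,1,2).astype(float),p["K"],p["dist_coeffs"]).reshape(h,w,2)
    z=p["range_z"][...,None]
    X=np.concatenate([n*z,z],-1)@T[:3,:3].T+T[:3,3]
    X[p["range_z"]==0]=np.nan
    return X
def on_plane(p,T,px,z):
    n=cv2.undistortPoints(np.array(px,float).reshape(-1,1,2),p["K"],p["dist_coeffs"])[:,0]
    d=np.c_[n,np.ones(len(n))]@T[:3,:3].T
    return T[:3,3]+d*((z-T[2,3])/d[:,2])[:,None]
E
python3 - <<'E'
from h import *
for n,box in(("top",(295,235,380,315)),("side",(200,230,290,310))):
    p=eyes.get_image(n);X=cloud(p,pose(p))
    l,t,r,b=box
    c=X[t:b,l:r].reshape(-1,3)
    m=c[c[:,2]>0.12];print(n,len(m),m.min(0),m.max(0),m.mean(0),np.median(m,0))
    top=m[m[:,2]>np.median(m[:,2])-.004]; print(top.mean(0),top.min(0),top.max(0))
    k=c[(c[:,2]>.08)&(c[:,2]<.096)];print("collar",k.min(0),k.max(0))
    cv2.imwrite(f"pics/c_{n}.png",cv2.resize(p["img"][t:b,l:r],None,fx=5,fy=5,interpolation=cv2.INTER_CUBIC))
    for q in eyes.tip_of("yellow_mark",p):print(q,on_plane(p,pose(p),q["point"],.141))
E
```

```text
top 355 [ 0.45985263 -0.22995758  0.12052663] [ 0.49934221 -0.18978092  0.14760312] [ 0.47969676 -0.20918669  0.14116993] [ 0.47983085 -0.20927694  0.14203164]
[ 0.47923349 -0.21019923  0.14212992] [ 0.46027122 -0.22914763  0.1380973 ] [ 0.49934221 -0.19023451  0.14760312]
collar [ 0.44466232 -0.24531561  0.0802367 ] [ 0.51319796 -0.17457835  0.09584288]
{'point': [450.5, 301.3], 'confidence': 0.97} [[ 0.43467408 -0.41776415  0.141     ]]
{'point': [344.6, 284.9], 'confidence': 0.76} [[ 0.46243303 -0.20893728  0.141     ]]
{'point': [432.7, 190.3], 'confidence': 0.74} [[ 0.65389864 -0.38394818  0.141     ]]
side 252 [ 0.45609989 -0.23159019  0.12047497] [ 0.497122   -0.19025129  0.14655037] [ 0.47593028 -0.2145299   0.13849354] [ 0.47600739 -0.21597622  0.14124317]
[ 0.47620142 -0.2110694   0.14192033] [ 0.45701705 -0.23072438  0.13741832] [ 0.49597981 -0.19025129  0.14655037]
collar [ 0.44138322 -0.24549571  0.08085369] [ 0.51217674 -0.18093675  0.09565076]
{'point': [246.3, 330.4], 'confidence': 0.77} [[ 0.43708735 -0.41573304  0.141     ]]
{'point': [307.7, 180.9], 'confidence': 0.67} [[ 0.71694872 -0.04015859  0.141     ]]
{'point': [232.9, 250.2], 'confidence': 0.65} [[ 0.46107702 -0.2037874   0.141     ]]
{'point': [332.6, 292.3], 'confidence': 0.61} [[ 0.64816022 -0.3866888   0.141     ]]
{'point': [229.0, 174.8], 'confidence': 0.44} [[0.51397474 0.05151874 0.141     ]]
```

View pics/c_top.png

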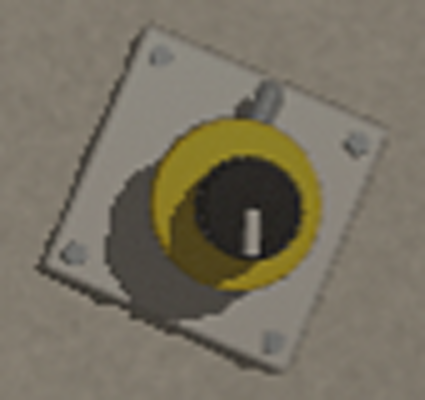

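The crop confirms it: white foot, yellow collar, black cap with its pointer near (250,235) in the crop, aimed at the robot. Computing the approach now.

```bash
python3 - <<'E'
from h import *
o=telemetry.get_obs();M=R.from_rotvec(o["tool_rot"]).as_matrix()
print(M.round(3), M.T@(np.array([.478,-.210,.40])-o["tool_pos"]))
E
```

```text
[[-0.938  0.347  0.   ]
 [ 0.347  0.938  0.   ]
 [ 0.     0.    -1.   ]] [-0.52115497 -0.65587878  0.00468827]
```

Emit:
apply_moves([
  [0.085,-0.521,-0.656,0,-0.9],
  [0.085,-0.521,-0.656,0,-0.9],
  [0.085,-0.521,-0.656,0,-0.9],
  [0.085,-0.521,-0.656,0,-0.9],
  [0.085,-0.521,-0.656,0,-0.9],
  [0.085,-0.521,-0.656,0,-0.9],
  [0.085,-0.521,-0.656,0,-0.9],
  [0.085,-0.521,-0.656,0,-0.9],
  [0.085,-0.521,-0.656,0,-0.9],
  [0.085,-0.521,-0.656,0,-0.9],
  [0.085,-0.521,-0.656,0,-0.9],
  [0.085,-0.521,-0.656,0,-0.9],
], newtons=60)

```text
t: 1.7
tool_pos: [0.3679, 0.1244, 0.4053]
tool_rot: [-0.846, 3.024, -0.0]
contact_force: [1.7, -0.3, 0.5]
opening: 0.0849
grip_force: 0.0
```

```bash
cat > st.py <<'E'
from h import *
import sys
o=telemetry.get_obs();M=R.from_rotvec(o["tool_rot"]).as_matrix()
g=np.array([float(v) for v in sys.argv[1:4]])
print(o["t"],o["tool_pos"],"q",o["q"].round(3),"shift",(M.T@(g-o["tool_pos"])).round(4),"f",o["contact_force"].round(2),"yawx",np.arctan2(M[1,0],M[0,0]))
E
python3 st.py .478 -.21 .36
```

```text
1.7 [0.36789489 0.12441139 0.40530261] q [ 0.134 -0.571  2.125  0.     1.586 -1.983] shift [ 0.0796 -0.343   0.0454] f [ 1.69 -0.31  0.45] yawx -2.595816377820516
```

Emit:
apply_moves([
  [0.085,0.08,-0.343,0.035,0],
  [0.085,0.08,-0.343,0.035,0],
  [0.085,0.08,-0.343,0.035,0],
  [0.085,0.08,-0.343,0.035,0],
  [0.085,0.08,-0.343,0.035,0],
  [0.085,0.08,-0.343,0.035,0],
  [0.085,0.08,-0.343,0.035,0],
  [0.085,0.08,-0.343,0.035,0],
  [0.085,0.08,-0.343,0.035,0],
  [0.085,0.08,-0.343,0.035,0],
  [0.085,0.08,-0.343,0.035,0],
  [0.085,0.08,-0.343,0.035,0],
])

```text
t: 2.7
tool_pos: [0.4774, -0.208, 0.3699]
tool_rot: [0.846, -3.025, -0.001]
contact_force: [0.0, -0.3, -0.5]
opening: 0.0849
grip_force: 0.0
```

```bash
cat > wl.py <<'E'
from h import *
import sys
o=telemetry.get_obs();p=eyes.get_image("wrist");T=pose(p,o);X=cloud(p,T)
cv2.imwrite(sys.argv[1],p["img"])
d=np.hypot(X[...,0]-.478,X[...,1]+.21)
m=X[(d<.03)&(X[...,2]>.13)&(X[...,2]<.155)]
print(len(m), m.mean(0) if len(m) else "", [np.percentile(m,q,axis=0) for q in(1,99)] if len(m) else "")
if len(m): (c,r)=cv2.minEnclosingCircle((m[:,:2]*1000).astype(np.float32));print("circle mm",c,r)
for q in eyes.tip_of("yellow_mark",p):print(q,on_plane(p,T,q["point"],.141))
E
python3 wl.py pics/w1.png; python3 st.py .478 -.21 .28
```

```text
2728 [ 0.47601928 -0.2100461   0.14128987] [array([ 0.45804759, -0.22852303,  0.13167625]), array([ 0.49560367, -0.19080168,  0.14344659])]
circle mm (477.6840515136719, -209.25918579101562) 20.691526412963867
{'point': [284.7, 208.1], 'confidence': 0.57} [[ 0.46394702 -0.20939103  0.141     ]]
2.8 [ 0.47737968 -0.20736957  0.37011765] q [-0.553 -0.177  1.89   0.     1.428 -2.67 ] shift [ 0.0009 -0.0025  0.0901] f [ 0.25  1.   -0.04] yawx -2.594955890765347
```

View pics/w1.png

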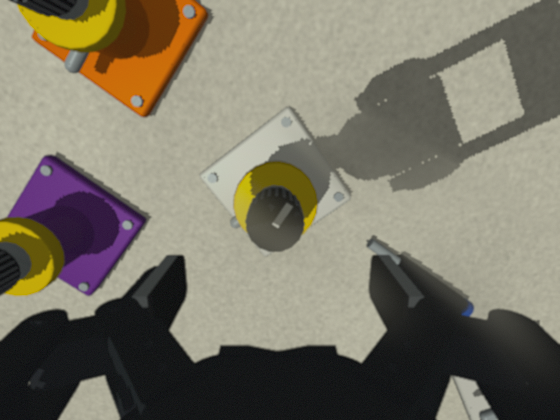

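The wrist view has the right cap at (275,218), centred between the open fingers. I'll go down around it.

Emit:
apply_moves([
  [0.085,0.0005,-0.001,0.04,0],
  [0.085,0.0005,-0.001,0.07,0],
  [0.085,0.0005,-0.001,0.09,0],
  [0.085,0.0005,-0.001,0.09,0],
  [0.085,0.0005,-0.001,0.09,0],
  [0.085,0.0005,-0.001,0.09,0],
])

```text
t: 3.3
tool_pos: [0.4782, -0.2093, 0.2819]
tool_rot: [-0.847, 3.023, -0.003]
contact_force: [1.2, -0.4, 1.1]
opening: 0.0848
grip_force: 0.0
```

```bash
python3 st.py .4775 -.2095 .28
```

```text
3.3 [ 0.47823058 -0.20929784  0.28185904] q [-0.555 -0.085  1.962  0.     1.262 -2.672] shift [0.0007 0.0002 0.0019] f [ 1.16 -0.35  1.14] yawx -2.595324790711739
```

Emit:
apply_moves([
  [0.03,0.0,0,0.002,0],
  [0.03,0.0,0,0.002,0],
  [0.03,0.0,0,0.002,0],
  [0.03,0.0,0,0.002,0],
  [0.03,0.0,0,0.002,0],
  [0.03,0.0,0,0.002,0],
  [0.03,0.0,0,0.002,0],
  [0.03,0.0,0,0.002,0],
  [0.03,0.0,0,0.002,0],
  [0.03,0.0,0,0.002,0],
], newtons=60)

```text
t: 4.13
tool_pos: [0.4779, -0.2098, 0.279]
tool_rot: [-0.846, 3.025, -0.001]
contact_force: [-1.8, 1.3, 6.1]
opening: 0.0388
grip_force: 59.7
```

```bash
cat > s.py <<'E'
from h import *
o=telemetry.get_obs();M=R.from_rotvec(o["tool_rot"]).as_matrix()
print(o["t"],o["tool_pos"].round(4),"yaw",np.arctan2(M[1,0],M[0,0]).round(4),"q6",o["q"][5].round(4),"f",o["contact_force"].round(2),"M",o["wrist_torque"].round(3),o["opening"],o["grip_force"])
E
python3 s.py
```

```text
4.1333 [ 0.4779 -0.2098  0.279 ] yaw -2.5964 q6 -2.6723 f [-1.83  1.32  6.07] M [ 0.223  0.237 -0.032] 0.03878028278835098 59.7480708360672
```

Emit:
apply_moves([
  [0.03,0,0,0.0001,0.12],
  [0.03,0,0,0.0002,0.24],
  [0.03,0,0,0.0004,0.36],
  [0.03,0,0,0.0005,0.48],
  [0.03,0,0,0.0006,0.6],
  [0.03,0,0,0.0007,0.72],
  [0.03,0,0,0.0008,0.84],
  [0.03,0,0,0.001,0.96],
  [0.03,0,0,0.0011,1.08],
  [0.03,0,0,0.0012,1.2],
  [0.03,0,0,0.0013,1.32],
  [0.03,0,0,0.0014,1.44],
])

```text
t: 5.13
tool_pos: [0.4781, -0.2091, 0.2775]
tool_rot: [1.367, 2.828, 0.004]
contact_force: [-0.3, 4.8, 6.5]
opening: 0.0386
grip_force: 59.6
```

```bash
python3 s.py
```

```text
5.1333 [ 0.4781 -0.2091  0.2775] yaw 2.2413 q6 -1.2267 f [-0.34  4.85  6.55] M [0.825 0.085 0.152] 0.03864983818703039 59.63700234889984
```

Emit:
apply_moves([
  [0.03,0,0,0.0001,0.1],
  [0.03,0,0,0.0002,0.2],
  [0.03,0,0,0.0003,0.3],
  [0.03,0,0,0.0004,0.4],
  [0.03,0,0,0.0005,0.5],
  [0.03,0,0,0.0005,0.5],
])

```text
t: 5.63
tool_pos: [0.4783, -0.209, 0.277]
tool_rot: [2.022, 2.404, 0.005]
contact_force: [0.3, 6.2, 6.0]
opening: 0.0388
grip_force: 59.6
```

```bash
python3 s.py
```

```text
5.6333 [ 0.4783 -0.209   0.277 ] yaw 1.7434 q6 -0.7289 f [0.29 6.15 5.97] M [ 0.873 -0.109 -0.168] 0.03878060053999404 59.61876690387726
```

Emit:
apply_moves([
  [0.03,0,0,0.0001,0.06],
  [0.03,0,0,0.0001,0.12],
  [0.03,0,0,0.0002,0.18],
  [0.03,0,0,0.0002,0.24],
])

```text
t: 5.97
tool_pos: [0.4784, -0.209, 0.2768]
tool_rot: [2.294, 2.146, 0.005]
contact_force: [1.5, 6.0, 4.7]
opening: 0.0389
grip_force: 59.6
```

```bash
python3 s.py
```

```text
5.9667 [ 0.4784 -0.209   0.2768] yaw 1.5042 q6 -0.4897 f [1.52 5.98 4.73] M [ 0.844 -0.284  0.156] 0.03887498530237734 59.57548677921295
```

Emit:
apply_moves([
  [0.03,0,0,0.0001,0.06],
  [0.03,0,0,0.0001,0.12],
  [0.03,0,0,0.0002,0.18],
  [0.03,0,0,0.0002,0.24],
])

```text
t: 6.3
tool_pos: [0.4785, -0.209, 0.2766]
tool_rot: [2.534, 1.856, 0.006]
contact_force: [2.2, 5.3, 3.8]
opening: 0.0386
grip_force: 59.6
```

```bash
python3 s.py
```

```text
6.3 [ 0.4785 -0.209   0.2766] yaw 1.2643 q6 -0.2497 f [2.22 5.28 3.85] M [ 0.814 -0.357  0.122] 0.03860277195386351 59.568169713020325
```

Emit:
apply_moves([
  [0.03,0,0,0.0001,0.06],
  [0.03,0,0,0.0001,0.12],
  [0.03,0,0,0.0002,0.18],
  [0.03,0,0,0.0002,0.24],
])

```text
t: 6.63
tool_pos: [0.4785, -0.209, 0.2764]
tool_rot: [2.738, 1.539, 0.007]
contact_force: [4.0, 5.1, 3.3]
opening: 0.0388
grip_force: 59.6
```

```bash
python3 s.py
```

```text
6.6333 [ 0.4785 -0.209   0.2764] yaw 1.0242 q6 -0.0096 f [4.03 5.15 3.32] M [ 0.765 -0.442  0.071] 0.03877867103256466 59.64957296848297
```

Emit:
apply_moves([
  [0.03,0,0,0.0001,0.06],
  [0.03,0,0,0.0001,0.12],
  [0.03,0,0,0.0002,0.18],
])

```text
t: 6.88
tool_pos: [0.4786, -0.2091, 0.2762]
tool_rot: [2.866, 1.287, 0.007]
contact_force: [3.7, 4.7, 3.9]
opening: 0.0387
grip_force: 59.7
```

```bash
python3 s.py
```

```text
6.8833 [ 0.4786 -0.2091  0.2762] yaw 0.8441 q6 0.1703 f [3.73 4.68 3.86] M [ 0.764 -0.546  0.113] 0.03874687769051651 59.68768000602722
```

Emit:
apply_moves([
  [0.03,0,0,0.0001,0.06],
  [0.03,0,0,0.0001,0.12],
  [0.03,0,0,0.0002,0.18],
])

```text
t: 7.13
tool_pos: [0.4786, -0.2091, 0.276]
tool_rot: [2.97, 1.024, 0.007]
contact_force: [4.0, 4.0, 3.4]
opening: 0.0388
grip_force: 59.7
```

```bash
python3 s.py
```

```text
7.1333 [ 0.4786 -0.2091  0.276 ] yaw 0.6641 q6 0.3503 f [3.99 3.97 3.35] M [ 0.69  -0.624  0.153] 0.038753120771368 59.72094118595123
```

Emit:
apply_moves([
  [0.03,0,0,0.0001,0.06],
  [0.03,0,0,0.0001,0.12],
  [0.03,0,0,0.0002,0.18],
])

```text
t: 7.38
tool_pos: [0.4787, -0.2092, 0.2758]
tool_rot: [3.05, 0.753, 0.008]
contact_force: [4.2, 3.9, 3.0]
opening: 0.0388
grip_force: 59.8
```

```bash
python3 s.py
```

```text
7.3833 [ 0.4787 -0.2092  0.2758] yaw 0.4841 q6 0.5303 f [4.22 3.92 2.96] M [ 0.601 -0.667  0.156] 0.03880442984407722 59.75277543067932
```

Emit:
apply_moves([
  [0.03,0,0,0.0001,0.06],
  [0.03,0,0,0.0001,0.12],
  [0.03,0,0,0.0002,0.18],
])

```text
t: 7.63
tool_pos: [0.4787, -0.2093, 0.2757]
tool_rot: [3.105, 0.476, 0.008]
contact_force: [4.4, 2.7, 3.8]
opening: 0.0388
grip_force: 59.8
```

```bash
python3 s.py
```

```text
7.6333 [ 0.4787 -0.2093  0.2757] yaw 0.3041 q6 0.7103 f [4.38 2.71 3.82] M [ 0.499 -0.715  0.095] 0.03884025107815555 59.780325293540955
```

Emit:
apply_moves([
  [0.03,0,0,0.0001,0.06],
  [0.03,0,0,0.0001,0.12],
])

```text
t: 7.8
tool_pos: [0.4787, -0.2094, 0.2756]
tool_rot: [3.128, 0.289, 0.008]
contact_force: [4.3, 3.0, 2.1]
opening: 0.0387
grip_force: 59.8
```

```bash
python3 s.py
```

```text
7.8 [ 0.4787 -0.2094  0.2756] yaw 0.1841 q6 0.8303 f [4.31 2.98 2.12] M [ 0.529 -0.749  0.128] 0.03868090567078612 59.80018973350525
```

Emit:
apply_moves([
  [0.03,0,0,0.0001,0.06],
  [0.03,0,0,0.0001,0.12],
])

```text
t: 7.97
tool_pos: [0.4785, -0.2093, 0.2755]
tool_rot: [3.139, 0.109, 0.004]
contact_force: [4.2, 2.7, 5.4]
opening: 0.0387
grip_force: 60.1
```

```bash
python3 s.py
```

```text
7.9667 [ 0.4785 -0.2093  0.2755] yaw 0.0691 q6 0.9463 f [4.24 2.71 5.35] M [ 0.52  -0.678  1.958] 0.03874858876618167 60.0887256860733
```

Emit:
apply_moves([
  [0.03,0,0,0.0001,0.06],
  [0.03,0,0,0.0001,0.12],
])

```text
t: 8.13
tool_pos: [0.478, -0.2093, 0.2754]
tool_rot: [3.14, -0.08, -0.0]
contact_force: [-1.5, 3.2, 6.0]
opening: 0.0387
grip_force: 60.3
```

```bash
python3 s.py
```

```text
8.1333 [ 0.478  -0.2093  0.2754] yaw -0.0509 q6 1.0666 f [-1.53  3.2   6.  ] M [0.435 0.283 1.767] 0.03870550055300372 60.2956759929657
```

It has bottomed out: torque jumped to about 1.9 N·m. The pads have slipped slightly, so I'll back off in fine steps to find where the cap leaves the stop.

Emit:
apply_moves([
  [0.03,0,0,0,-0.02],
  [0.03,0,0,0,-0.02],
])

```text
t: 8.3
tool_pos: [0.478, -0.2094, 0.2754]
tool_rot: [3.141, -0.045, 0.0]
contact_force: [-1.1, 2.7, 6.3]
opening: 0.0389
grip_force: 60.3
```

```bash
python3 s.py
```

```text
8.3 [ 0.478  -0.2094  0.2754] yaw -0.0285 q6 1.0439 f [-1.1   2.71  6.33] M [0.471 0.343 1.313] 0.03890671845487125 60.31842112541199
```

Emit:
apply_moves([
  [0.03,0,0,0,-0.02],
  [0.03,0,0,0,-0.02],
])

```text
t: 8.47
tool_pos: [0.478, -0.2094, 0.2754]
tool_rot: [3.141, -0.015, 0.0]
contact_force: [-1.9, 2.8, 6.1]
opening: 0.039
grip_force: 60.3
```

```bash
python3 s.py
```

```text
8.4667 [ 0.478  -0.2094  0.2754] yaw -0.0097 q6 1.0248 f [-1.95  2.84  6.1 ] M [0.39  0.36  0.917] 0.03895923204842984 60.3220796585083
```

Emit:
apply_moves([
  [0.03,0,0,0,-0.02],
  [0.03,0,0,0,-0.02],
])

```text
t: 8.63
tool_pos: [0.478, -0.2095, 0.2754]
tool_rot: [-3.141, -0.014, -0.001]
contact_force: [-1.4, 3.6, 6.3]
opening: 0.0386
grip_force: 60.3
```

```bash
python3 s.py
```

```text
8.6333 [ 0.478  -0.2095  0.2754] yaw 0.0091 q6 1.0058 f [-1.43  3.6   6.26] M [0.422 0.361 0.504] 0.038550000962541325 60.32839894294739
```

Emit:
apply_moves([
  [0.03,0,0,-0.0001,-0.1],
  [0.03,0,0,-0.0002,-0.2],
  [0.03,0,0,-0.0003,-0.3],
  [0.03,0,0,-0.0004,-0.4],
  [0.03,0,0,-0.0005,-0.5],
  [0.03,0,0,-0.0006,-0.6],
  [0.03,0,0,-0.0007,-0.7],
  [0.03,0,0,-0.0008,-0.8],
  [0.03,0,0,-0.0009,-0.9],
  [0.03,0,0,-0.001,-1.0],
  [0.03,0,0,-0.0011,-1.1],
  [0.03,0,0,-0.0012,-1.2],
])

```text
t: 9.63
tool_pos: [0.4781, -0.21, 0.2767]
tool_rot: [2.581, 1.787, 0.002]
contact_force: [0.7, -0.2, 3.8]
opening: 0.0388
grip_force: 60.1
```

```bash
python3 s.py
```

```text
9.6333 [ 0.4781 -0.21    0.2767] yaw 1.2112 q6 -0.1968 f [ 0.72 -0.21  3.75] M [ 0.071 -0.012 -0.145] 0.03877451575743743 60.112870931625366
```

Emit:
apply_moves([
  [0.03,0,0,-0.0001,-0.1],
  [0.03,0,0,-0.0002,-0.2],
  [0.03,0,0,-0.0003,-0.3],
  [0.03,0,0,-0.0004,-0.36],
  [0.03,0,0,-0.0004,-0.4],
  [0.03,0,0,-0.0004,-0.4],
  [0.03,0,0,-0.0004,-0.4],
])

```text
t: 10.22
tool_pos: [0.4783, -0.21, 0.277]
tool_rot: [2.18, 2.258, 0.002]
contact_force: [2.6, -0.1, 5.0]
opening: 0.0388
grip_force: 60.2
```

```bash
python3 s.py; python3 wl.py pics/w2.png; python3 - <<'E'
from h import *
for n in("top","side"):
    p=eyes.get_image(n)
    if n=="side":cv2.imwrite("pics/s2.png",cv2.resize(p["img"][215:325,180:310],None,fx=5,fy=5,interpolation=cv2.INTER_CUBIC))
    else:cv2.imwrite("pics/t2.png",cv2.resize(p["img"][235:315,295:380],None,fx=5,fy=5,interpolation=cv2.INTER_CUBIC))
E
```

```text
10.2167 [ 0.4783 -0.21    0.277 ] yaw 1.606 q6 -0.5915 f [ 2.57 -0.13  4.98] M [-0.092 -0.421  0.133] 0.03883023284487019 60.16831040382385
9854 [ 0.47760332 -0.20530022  0.13992858] [array([ 0.45176522, -0.22610058,  0.13084175]), array([ 0.5030354 , -0.18905229,  0.15370024])]
circle mm (477.79144287109375, -202.86624145507812) 29.04604148864746
{'point': [294.1, 264.0], 'confidence': 0.6} [[ 0.48321633 -0.19338613  0.141     ]]
```

View pics/w2.png

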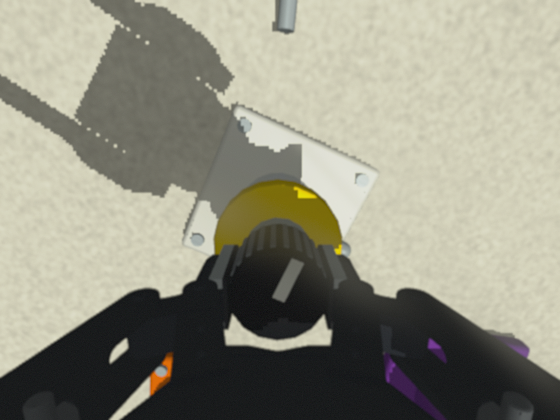

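The wrist view shows the cap between the pads, with its pointer tip near (297,262). That fits a slight slip at the stop plus a 90° back-off: the tool is at yaw 1.606, against 0.038 where the cap left the stop. The grip is holding at 60 N.

```bash
python3 -c "
from station import ctrl
print(ctrl.finish_job())"
```

```text
the job is handed in; nothing more can be done
None
```

I screwed the yellow-collared filter's cap down until it bottomed out (torque rose to about 1.9 N·m), backed it off a quarter turn (about 1.57 rad), and handed the job in at about 10 s with the cap still gripped at 60 N.

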